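Sample can from the hook to the scale

TASK

Take the sample can with the red grip up and off its hook and stand it upright in the middle of the scale's pan so that it can be tared. Lower it onto the pan rather than dropping it, let go, leave the can with the blue grip hanging where it is, and do not knock the two bottles on the bench over.

Things in the scene. Friction and masses are not known exactly. Their poses are not given: they have to be found in the camera images.
- red_can: steel sample can hanging on one of the hooks (which one varies): cup 66 mm across, 70 mm tall, wall 3 mm; a fixed bail of 7 mm bar rises from the rim, uprights 68 mm apart along its y up to 126 mm, sloping in to a peak at 150 mm above the underside, with an upright round red grip on top. About 0.26 kg. Origin: centre of the underside, z up
- red_can_grip (a point): middle of the red grip on its axis, 180 mm above the can's underside; the grip is 19 mm in diameter and reaches from 158 to 200 mm above the underside. Hanging, the hook runs through the bail above the open cup, under the bail's peak
- blue_can: steel sample can hanging on one of the hooks (which one varies): cup 66 mm across, 70 mm tall, wall 3 mm; a fixed bail of 7 mm bar rises from the rim, uprights 68 mm apart along its y up to 126 mm, sloping in to a peak at 150 mm above the underside, with an upright round blue grip on top. Bystander. Origin: centre of the underside, z up
- stand: fixed steel stand, base 130 x 240 mm, one post, crossbar along y at 210 mm height; from it two hooks of 8 mm bar, 150 mm apart, reach along the stand's -x, dip to a valley at x = -90 mm and turn up to a tip at x = -112 mm. To come free a can must rise 21 to 60 mm (then its rim meets the hook), then travel at least 70 mm along the stand's -x. Origin: on the bench under the crossbar
- hook_left (a point): centre line of the hook on the stand's +y side at the bottom of its valley, 190 mm above the bench; the tip's top is 26 mm higher
- hook_right (a point): centre line of the hook on the stand's -y side at the bottom of its valley, 190 mm above the bench; the tip's top is 26 mm higher
- scale: fixed black bench scale with a square steel pan 150 x 150 mm, whose top is 50 mm above the bench; housing 190 x 170 mm, reaching 107 mm to -x of the pan's centre, with a display on that side. Origin: on the bench under the pan's centre, z up
- pan (a point): centre of the top face of the scale's pan
- bottle_a: loose clear glass bottle, 74 mm diameter, 240 mm tall; origin at the centre of its underside; bystander
- bottle_b: loose amber glass bottle, 74 mm diameter, 240 mm tall; origin at the centre of its underside; bystander
Mind the look-alikes: they are no part of the job. Leave any green look-alike of the red_can alone.

How it is judged:
On the way, in this order (a step that is already met when the one before it is completed fails the run):
1. the red can is held by the fingers, off its hook and at least 80 mm from where it hung (contact force between the fingers and red_can above 0.5 N and contact force between red_can and stand below 0.05 N and distance of red_can from where it was at the start of the episode above 0.08 m), for 0.1 s.
2. still held by the fingers, the red can is within 15 mm above the pan (lowered, not dropped) (contact force between the fingers and red_can above 0.5 N and z of red_can in the frame of pan below 0.015 m and horizontal distance between red_can and pan below 0.05 m), for 0.05 s.
At the end, for the whole second after the job is handed in: The red-gripped can stands at rest, upright (within 0.08 rad) on the scale's pan, its underside within 4 mm of the pan's top and its centre within 40 mm of the pan's centre; the blue-gripped can still hangs within 30 mm of where it was, and both bottles stand (tilt under 0.35 rad) (horizontal distance between red_can and pan below 0.04 m and z of red_can in the frame of pan between -0.004 and 0.004 m and angle between red_can's own z axis and vertical below 0.08 rad and linear speed of red_can below 0.02 m/s and distance of blue_can from where it was at the start of the episode below 0.03 m and not (angle between bottle_a's own z axis and vertical above 0.35 rad) and not (angle between bottle_b's own z axis and vertical above 0.35 rad)); the robot touches nothing.
It fails at once if the blue can is lifted off or pushed more than 60 mm from where it hung (distance of blue_can from where it was at the start of the episode above 0.06 m).
It fails at once if a bottle is knocked over (tilted more than 0.35 rad) (angle between any of bottle_a, bottle_b's own z axis and vertical above 0.35 rad).
It also fails if it takes over 38 s, if anything falls off the work surface, if the arm or the gripper's body presses on something with over 40 N, if the wrist force passes 120 N, or if a joint passes its speed limit or range.

ROBOT

A 7-joint arm with a two-finger parallel gripper is mounted at the origin on the work surface. World frame = base frame: x ahead of the robot, y to its left, z up, the work surface at z = 0. Lengths are in m, angles in rad, forces in N, time in s.
With the tool pointing down it reaches from about 0.35 to 0.775 m from the base axis. Payload 3.1 kg.
Tool frame: the origin (TCP) lies between the finger pads; the fingertips stand 19 mm ahead of it and the grasp point (between the pads) is the TCP; y points along the fingers, x is the direction in which the jaws open and shut, and the axes are right-handed (so a half turn about y gives the same grasp; the last joint's range is limited). The gripper opens to 85 mm and grips with 20 to 120 N. Pads are 22 mm wide; open, the fingers measure 114 mm over their backs; the gripper's body (76 mm by 85 mm) begins 54 mm behind the grasp point. The pads swing forward as they close: fully open they stand 13 mm farther back than shut.
Start: joints at [-1.29, 0.311, 0.014, 1.512, -0.004, 1.319, -0.027], TCP at [0.174, 0.522, 0.25] pointing down, gripper open.
Joint ranges: [-2.7, 2.7], [-0.3, 1.91], [-1.27, 1.3], [0.12, 2.57], [-1.44, 4.58], [0.2, 2.03], [-3.05, 3.05]. Speed limits (rad/s): [2.79, 2.79, 3.14, 3.14, 3.14, 3.14, 3.14].

INTERFACE

Orientations are given as a unit quaternion [x, y, z, w].
In Python, from rig import robot gives the robot as it stands.
- The arm moves only by the tool move_arm, never from a script. Its argument "rows" is a list that holds one entry, the list of rows, each a list of 7 numbers: the opening, from 0 (shut) to 1 (fully open), then the shift along the tool's x, y, z in units of 50 mm (1.0 is 50 mm), then the turn, a rotation vector about the tool's x, y, z in units of 6 degrees (1.0 is 6 degrees). A call has 1 to 5 rows; each row shifts and turns the commanded pose from where the row before left it, along the tool's axes as they then stand; what a row does not reach is not made up. A row lasts 1/10 s, in which the tool goes at most 50 mm and 8.59 degrees, less where a joint would pass 70% of its speed; a pose out of reach is approached as far as the arm can. A call is refused whole if a number of a shift passes 1 or a number of a turn 1, either way. A call with a gripper value outside its range is refused whole. The fingers move at their own pace and stop on an object; "squeeze" is the grip in N (left out, the last holds). Time passes only in rows, so rows that do not move let the fingers close. It gives the time, the measured TCP pose, the force and the opening at its end, in the units of the state.
- robot.get_obs(): the state, without advancing time (a new reading comes with each control period).
- robot.get_image(name): name is "side" or "top" or "wrist"; returns a dict with "img" (400x640x3 uint8, red, green, blue), "K" (3x3 intrinsics, pixels), "dist" ([k1, k2, p1, p2, k3] as OpenCV has them; the pictures are not rectified), "cam_to_world" (4x4, takes a point from camera to world coordinates); the wrist camera has in their place "hand_eye" (4x4, takes a point from camera to tool coordinates, whose origin is the TCP and whose axes are the tool frame's). Camera axes: x right, y down, z forward; pixel columns grow to the right and rows downward; lengths in m; the calibration is good to about 2 mm. A picture is of the moment at which its call begins: read the wrist's pose just before it. There is no depth.
- robot.close_job(): hands the job in, once; it reports no verdict.
The state is a dict: "time_s": time; "joint_positions": joint angles; "dq": joint speeds; "joint_efforts": joint torques, N m; "tool_pos": TCP position; "orientation": TCP orientation; "contact_force": force on the tool from outside, world axes, zero at the start; "wrist_torque": the same for the moment, N m; "width": finger opening in m.
Only numpy, scipy, OpenCV 4.12 (cv2) and the standard library are available. Lean on these libraries where they do the work, as an engineer would, in place of code of your own. Each camera call takes 0.05 s, during which the arm holds its last target. There are 200 camera calls.

## Working session

There is one attempt and no reset: what is moved stays moved. The work goes in short steps, Python scripts to look and compute and a tool call to move; the robot and the scene stay as the last step left them, time stands still between calls to the robot, and variables do not carry over. Pictures are saved under pics/ and viewed, about 8 in all and at most 12, crops included, and the job is handed in when it is done.

Besides the shell and the picture viewer there is one more tool, called as name(argument=value, ...) on one line, values as JSON. move_arm: Moves the arm, as the interface text tells. Its arguments: {"type":"object","properties":{"rows":{"type":"array"},"squeeze":{"type":"number"}},"required":["rows"]}

```bash
mkdir -p pics
cat > h.py <<'E'
import numpy as np,cv2,pickle
from rig import robot
def snap(n,tag):
    o=robot.get_obs(); d=robot.get_image(n); pickle.dump((o,d),open(f'pics/{tag}.pkl','wb'))
    cv2.imwrite(f'pics/{tag}.png',d['img'][:,:,::-1]); return o,d
def load(tag): return pickle.load(open(f'pics/{tag}.pkl','rb'))
def ray(d,uv):
    p=cv2.undistortPoints(np.array([[uv]],float),np.array(d['K']),np.array(d['dist']))[0,0]
    T=np.array(d['cam_to_world']); v=T[:3,:3]@np.array([p[0],p[1],1]); return T[:3,3],v/np.linalg.norm(v)
def atz(d,uv,z):
    c,v=ray(d,uv); return c+v*(z-c[2])/v[2]
def tri(d1,uv1,d2,uv2):
    a,u=ray(d1,uv1); b,v=ray(d2,uv2)
    s=np.linalg.lstsq(np.stack([u,-v],1),b-a,rcond=None)[0]; p,q=a+s[0]*u,b+s[1]*v
    return (p+q)/2,np.linalg.norm(p-q)
E
python3 - <<'E'
from h import *
o,a=snap('side','s0');_,b=snap('top','t0')
for d in(a,b): print(np.round(d['cam_to_world'],3).tolist(),np.round(d['K'],0).tolist())
print(o['time_s'],o['tool_pos'],o['orientation'],o['width'])
E
```

```text
[[0.729, -0.428, 0.533, 0.112], [-0.684, -0.451, 0.573, -0.504], [-0.005, -0.783, -0.622, 0.735], [0.0, 0.0, 0.0, 1.0]] [[403.0, 0.0, 318.0], [0.0, 403.0, 205.0], [0.0, 0.0, 1.0]]
[[-0.019, -0.995, 0.096, 0.532], [-1.0, 0.018, -0.002, 0.004], [0.0, -0.096, -0.995, 0.966], [0.0, 0.0, 0.0, 1.0]] [[370.0, 0.0, 316.0], [0.0, 370.0, 201.0], [0.0, 0.0, 1.0]]
0.0 [0.17424393 0.52095659 0.24923804] [ 0.57434695  0.41252438 -0.41380667 -0.57333521] 0.08522836118046132
```

View pics/s0.png

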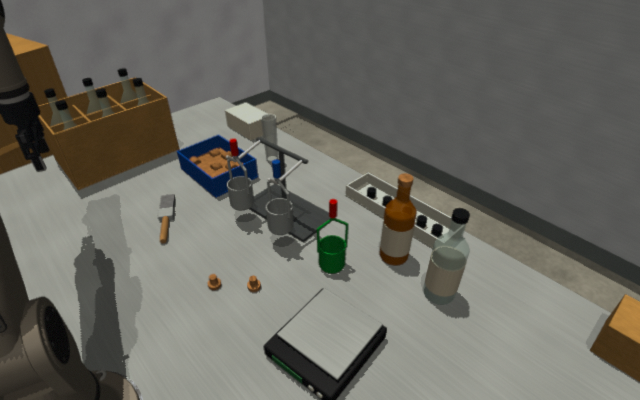

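View pics/t0.png

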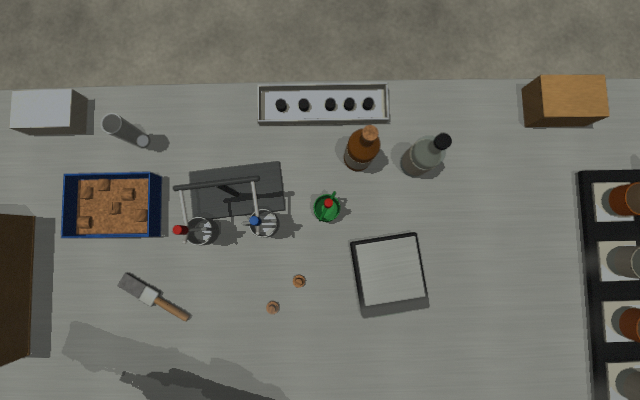

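The side view shows three candidates: a steel can with a red grip hanging at (233,148) in side and (180,230) in top; a steel can with a blue grip hanging at (276,170); and a green can with a red grip standing on the bench at (333,208). The hanging red-gripped steel can fits the description. I'll confirm it in an enlarged crop and measure.

Run:
```python
from h import *
_,a=load('s0');_,b=load('t0')
c1=cv2.resize(a['img'][125:245,205:345],None,fx=4,fy=4,interpolation=2)[:,:,::-1]
c2=cv2.resize(b['img'][150:250,160:290],None,fx=4,fy=4,interpolation=2)[:,:,::-1]
w=np.zeros((480+0,800,3),np.uint8)
c1=cv2.resize(c1,(400,343));c2=cv2.resize(c2,(400,308))
w[:343,:400]=c1;w[:308,400:]=c2;cv2.imwrite('pics/c0.png',w)
np.set_printoptions(precision=4,suppress=True)
print('red',tri(a,(234,147),b,(180,230)),'blue',tri(a,(276,169),b,(254,221)))
for uv in [(351,240),(415,233),(428,306),(364,316)]: print('scale corner top',atz(b,uv,.045))
print('pan c',atz(b,(390,270),.05), 'side', atz(a,(332,331),.05))
print('cross',[atz(b,u,.21) for u in[(175,187),(256,180)]])
print('bases',[atz(b,u,.0) for u in[(190,170),(283,163)]])
print('bottles',tri(a,(405,179),b,(371,132)),tri(a,(461,214),b,(442,141)))
from scipy.spatial.transform import Rotation as R
o=load('s0')[0];print(R.from_quat(o['orientation']).as_matrix())
```

```text
red (array([0.5504, 0.274 , 0.2299]), np.float64(0.0022301989791787984)) blue (array([0.5658, 0.1266, 0.2278]), np.float64(0.0023706325818974748))
scale corner top [ 0.5216 -0.0819  0.045 ]
scale corner top [ 0.5357 -0.2415  0.045 ]
scale corner top [ 0.3572 -0.2662  0.045 ]
scale corner top [ 0.3368 -0.1088  0.045 ]
pan c [ 0.4467 -0.175   0.05  ] side [ 0.4457 -0.1824  0.05  ]
cross [array([0.6388, 0.2939, 0.21  ]), array([0.6501, 0.126 , 0.21  ])]
bases [array([0.713 , 0.3352, 0.    ]), array([0.727 , 0.0882, 0.    ])]
bottles (array([ 0.7383, -0.1092,  0.2367]), np.float64(0.0032524362346413186)) (array([ 0.7201, -0.2551,  0.2355]), np.float64(0.0030903231350225837))
[[ 0.3172 -0.0006 -0.9484]
 [ 0.9484 -0.0022  0.3172]
 [-0.0023 -1.     -0.0001]]
```

View pics/c0.png

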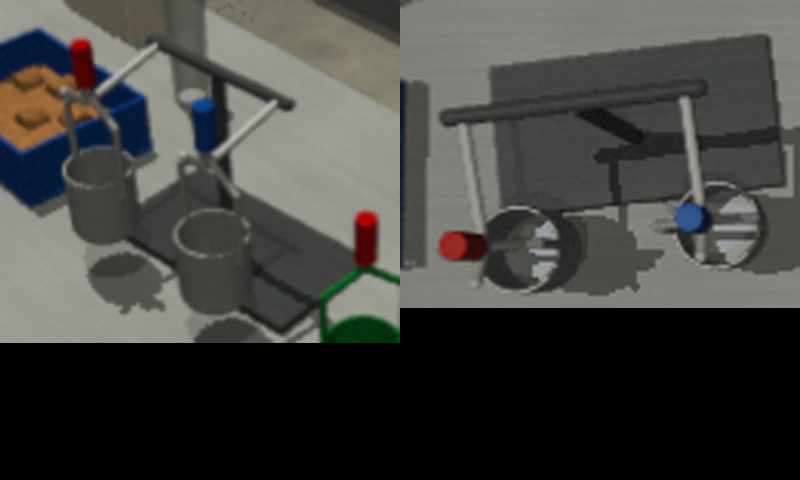

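The crop confirms it: the steel can with the red grip hangs on the left hook (grip at crop (82,62)). The one with the blue grip is next to it, and the red grip at crop (366,240) belongs to the green look-alike. I'll go up, turn the jaws along the stand's y and hover above.

move_arm(rows=[[[1,0,-0.8,0,0,-1,0],[1,0,-0.8,0,0,-1,0],[1,0,0,0,0,-1,0],[1,0,0,0,0,-0.7,0]]], squeeze=40)

```text
time_s: 0.5
tool_pos: [0.1746, 0.5222, 0.3316]
orientation: [0.482, 0.518, -0.516, -0.483]
contact_force: [-0.1, -0.4, -0.3]
width: 0.0856
```

```bash
cat >> h.py <<'E'
from scipy.spatial.transform import Rotation as R
def to(p,o=None):
    o=o or robot.get_obs(); M=R.from_quat(o['orientation']).as_matrix()
    print('t',o['time_s'],'pos',np.round(o['tool_pos'],4),'w',o['width'],'F',np.round(o['contact_force'],1)); print('jaw',np.round(M[:,0],3),'appr',np.round(M[:,1],3))
    print('units',np.round(M.T@(np.array(p)-o['tool_pos'])/.05,2))
E
python3 -c "
from h import *
to((.55,.274,.33))"
```

```text
t 0.5 pos [0.1746 0.5222 0.3316] w 0.08557932207801289 F [-0.1 -0.4 -0.3]
jaw [-0.068  0.998  0.003] appr [ 0.001  0.003 -1.   ]
units [-5.46  0.03 -7.15]
```

move_arm(rows=[[[1,-0.55,0,-0.71,0,0,0],[1,-0.55,0,-0.71,0,0,0],[1,-0.55,0,-0.71,0,0,0],[1,-0.55,0,-0.71,0,0,0],[1,-0.55,0,-0.71,0,0,0]]])

```text
time_s: 1.0
tool_pos: [0.3615, 0.3945, 0.3299]
orientation: [-0.483, -0.516, 0.516, 0.484]
contact_force: [0.2, 0.4, 0.2]
width: 0.0855
```

move_arm(rows=[[[1,-0.55,0,-0.71,0,0,0],[1,-0.55,0,-0.71,0,0,0],[1,-0.55,0,-0.71,0,0,0],[1,-0.55,0,-0.71,0,0,0],[1,-0.55,0,-0.71,0,0,0]]])

```text
time_s: 1.5
tool_pos: [0.5475, 0.269, 0.3297]
orientation: [-0.483, -0.516, 0.516, 0.484]
contact_force: [0.5, 0.6, 0.4]
width: 0.0853
```

move_arm(rows=[[[1,0,0,0,0,0,0],[1,0,0,0,0,0,0]]])

```text
time_s: 1.7
tool_pos: [0.5471, 0.2688, 0.3291]
orientation: [-0.484, -0.514, 0.516, 0.485]
contact_force: [-0.3, 1.2, -0.2]
width: 0.0855
```

```bash
python3 -c "
from h import *
o,d=snap('wrist','w1'); to((.55,.274,.33),o); print(np.round(d['hand_eye'],3))
c=np.array([.5504,.274,.248]);M=R.from_quat(o['orientation']).as_matrix();T=np.array(d['hand_eye'])
q=T[:3,:3].T@(M.T@(c-o['tool_pos'])-T[:3,3]); print('expect',q,cv2.projectPoints(q[None],np.zeros(3),np.zeros(3),np.array(d['K']),np.array(d['dist']))[0])
"
```

```text
t 1.7 pos [0.5471 0.2688 0.3291] w 0.08548988637675184 F [-0.3  1.2 -0.2]
jaw [-0.061  0.998 -0.001] appr [-0.002 -0.001 -1.   ]
units [ 0.1  -0.02 -0.06]
[[ 1.     0.001 -0.001  0.   ]
 [ 0.001 -0.291  0.957 -0.124]
 [ 0.001 -0.957 -0.291  0.074]
 [ 0.     0.     0.     1.   ]]
expect [0.00528043 0.01486289 0.21886082] [[[327.47520997 219.22860803]]]
```

View pics/w1.png

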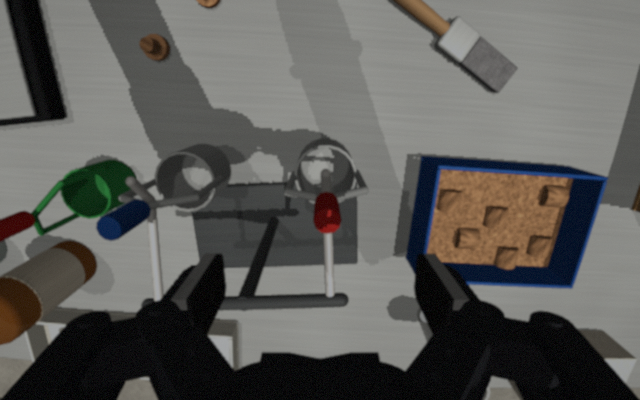

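The wrist view shows the red grip with its top face at about (327,222), against a prediction of (327,219). The estimate is good to about 2 mm and the grip lies centred between the fingers, so I'll descend and close.

move_arm(rows=[[[1,0.1,0,-0.07,0,0,0],[1,0,0.5,0,0,0,0],[1,0,0.5,0,0,0,0],[1,0,0.5,0,0,0,0],[1,0,0.46,0,0,0,0]]])

```text
time_s: 2.25
tool_pos: [0.5481, 0.2778, 0.2314]
orientation: [0.482, 0.517, -0.517, -0.483]
contact_force: [0.4, -0.2, -0.3]
width: 0.0851
```

move_arm(rows=[[[0,0,0,0,0,0,0],[0,0,0,0,0,0,0],[0,0,0,0,0,0,0],[0,0,0,0,0,0,0],[0,0,0,0,0,0,0]]], squeeze=50)

```text
time_s: 2.75
tool_pos: [0.5507, 0.2745, 0.2342]
orientation: [0.485, 0.516, -0.515, -0.483]
contact_force: [-0.4, -0.8, 2.9]
width: 0.0177
```

move_arm(rows=[[[0,0,0,0,0,0,0],[0,0,0,0,0,0,0],[0,0,0,0,0,0,0],[0,0,0,0,0,0,0]]])

```text
time_s: 3.15
tool_pos: [0.5507, 0.2746, 0.2342]
orientation: [0.485, 0.516, -0.515, -0.483]
contact_force: [-1.1, -1.6, 6.2]
width: 0.0177
```

move_arm(rows=[[[0,0,-0.2,0,0,0,0],[0,0,-0.2,0,0,0,0],[0,0,-0.2,0,0,0,0],[0,0,-0.2,0,0,0,0],[0,0,0,0,0,0,0]]])

```text
time_s: 3.65
tool_pos: [0.5506, 0.276, 0.2745]
orientation: [0.484, 0.517, -0.515, -0.483]
contact_force: [0.5, -0.3, -2.1]
width: 0.0177
```

```bash
python3 -c "
from h import *
o,d=snap('side','s1'); to((.551,.274,.272),o)
cv2.imwrite('pics/s1c.png',cv2.resize(d['img'][80:280,150:370],None,fx=2.5,fy=2.5)[:,:,::-1])"
```

```text
t 3.65 pos [0.5506 0.276  0.2745] w 0.017686464802020165 F [ 0.5 -0.3 -2.1]
jaw [-0.065  0.998  0.002] appr [ 0.004  0.002 -1.   ]
units [-0.04  0.05 -0.  ]
```

View pics/s1c.png

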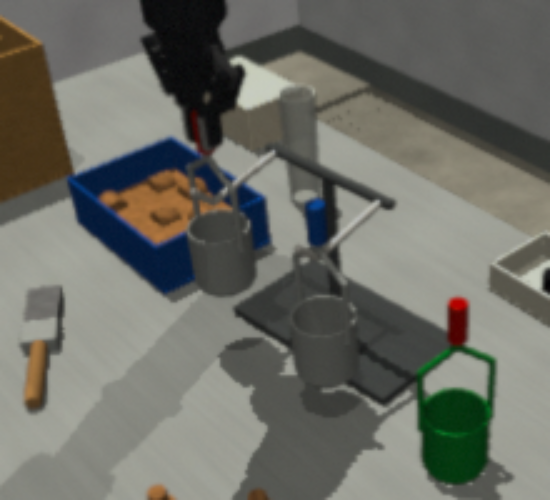

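The can is raised about 40 mm and is held upright. The force of about 2 N is its weight alone, so the hook carries nothing. I'll move out along the stand's -x.

move_arm(rows=[[[0,0,0,0.3,0,0,0],[0,0,0,0.5,0,0,0],[0,0,0,0.5,0,0,0],[0,0,0,0.5,0,0,0],[0,0,0,0.5,0,0,0]]])

```text
time_s: 4.2
tool_pos: [0.4335, 0.2676, 0.2717]
orientation: [-0.483, -0.516, 0.516, 0.484]
contact_force: [-0.6, 0.2, -2.7]
width: 0.0176
```

move_arm(rows=[[[0,0,-0.3,0.2,0,0,0],[0,0,-0.3,0,0,0,0],[0,0,0,0,0,0,0]]])

```text
time_s: 4.5
tool_pos: [0.4256, 0.268, 0.3043]
orientation: [0.484, 0.518, -0.514, -0.483]
contact_force: [0.2, 0.1, -4.0]
width: 0.0179
```

```bash
python3 -c "
from h import *
to((.446,-.177,.30))"
```

```text
t 4.5 pos [0.4256 0.268  0.3043] w 0.01790372931544308 F [ 0.2  0.1 -4. ]
jaw [-0.065  0.998  0.003] appr [ 0.004  0.003 -1.   ]
units [-8.91  0.06  0.17]
```

move_arm(rows=[[[0,-0.4,0,0,0,0,0],[0,-0.7,0,0,0,0,0],[0,-0.7,0,0,0,0,0],[0,-0.7,0,0,0,0,0],[0,-0.7,0,0,0,0,0]]])

```text
time_s: 5.0
tool_pos: [0.435, 0.1058, 0.3012]
orientation: [-0.484, -0.515, 0.516, 0.484]
contact_force: [0.5, -0.2, -3.5]
width: 0.0177
```

move_arm(rows=[[[0,-0.7,0,0,0,0,0],[0,-0.7,0,0,0,0,0],[0,-0.7,0,0,0,0,0],[0,-0.7,0,0,0,0,0],[0,-0.7,0,0,0,0,0]]])

```text
time_s: 5.5
tool_pos: [0.4461, -0.0686, 0.3014]
orientation: [-0.483, -0.516, 0.516, 0.484]
contact_force: [-0.5, 1.1, -3.9]
width: 0.0175
```

move_arm(rows=[[[0,-0.7,0,0.1,0,0,0],[0,-0.7,0,0.07,0,0,0],[0,-0.5,0,0,0,0,0],[0,0,0,0,0,0,0],[0,0,0,0,0,0,0]]])

```text
time_s: 6.0
tool_pos: [0.4438, -0.1627, 0.3014]
orientation: [-0.484, -0.515, 0.516, 0.485]
contact_force: [0.1, 0.5, -3.2]
width: 0.0174
```

```bash
python3 -c "
from h import *
o,d=snap('side','s2'); to((.446,-.177,.25),o);snap('top','t2')
_,e=load('t2')
w=np.hstack([cv2.resize(d['img'][180:400,220:420],(400,440)),cv2.resize(e['img'][200:330,330:450],(400,433))[:,:][:433] if 0 else cv2.resize(e['img'][200:330,330:450],(400,440))])
cv2.imwrite('pics/c2.png',w[:,:,::-1])"
```

```text
t 6.0 pos [ 0.4438 -0.1627  0.3014] w 0.017384615934017866 F [ 0.1  0.5 -3.2]
jaw [-0.062  0.998  0.001] appr [-0.002  0.001 -1.   ]
units [-0.29  1.03 -0.03]
```

View pics/c2.png

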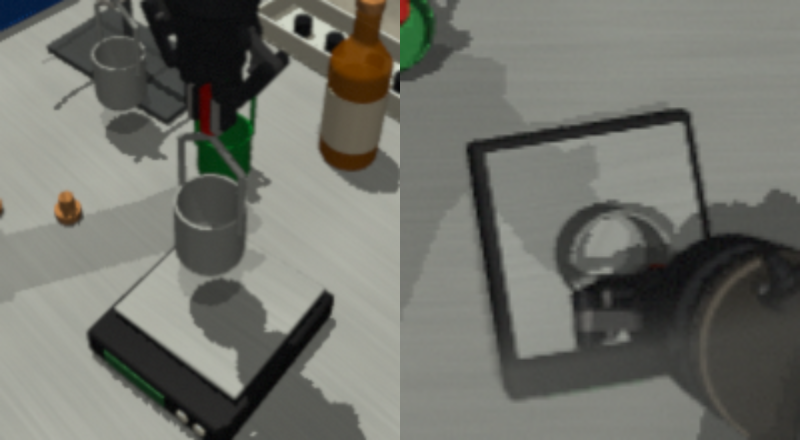

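The can hangs upright over the pan. In the top crop the pan's corners at (688,120) and (515,358) give a centre at top pixel (390.5,270.6), which agrees with the earlier estimate. I'll shift 14 mm and lower, slowly near the end; contact is expected at TCP z of about 0.237.

move_arm(rows=[[[0,-0.29,0,0,0,0,0],[0,0,0.35,0,0,0,0],[0,0,0.35,0,0,0,0],[0,0,0.3,0,0,0,0],[0,0,0,0,0,0,0]]])

```text
time_s: 6.6
tool_pos: [0.4439, -0.1745, 0.2499]
orientation: [-0.481, -0.516, 0.517, 0.485]
contact_force: [-0.7, 0.4, -3.2]
width: 0.0179
```

move_arm(rows=[[[0,0,0.08,0,0,0,0],[0,0,0.08,0,0,0,0],[0,0,0.04,0,0,0,0],[0,0,0,0,0,0,0]]])

```text
time_s: 7.0
tool_pos: [0.4453, -0.1768, 0.2424]
orientation: [0.484, 0.516, -0.516, -0.483]
contact_force: [0.1, 0.4, -3.1]
width: 0.0179
```

move_arm(rows=[[[0,0,0.04,0,0,0,0],[0,0,0.04,0,0,0,0],[0,0,0,0,0,0,0]]])

```text
time_s: 7.3
tool_pos: [0.445, -0.1768, 0.2381]
orientation: [-0.483, -0.516, 0.516, 0.484]
contact_force: [-0.4, -0.5, -3.0]
width: 0.0178
```

move_arm(rows=[[[0,0,0.03,0,0,0,0],[0,0,0,0,0,0,0]]])

```text
time_s: 7.5
tool_pos: [0.4451, -0.1768, 0.2366]
orientation: [-0.483, -0.516, 0.516, 0.484]
contact_force: [0.4, -0.1, -4.2]
width: 0.0178
```

move_arm(rows=[[[0,0,0.03,0,0,0,0],[0,0,0,0,0,0,0]]])

```text
time_s: 7.7
tool_pos: [0.4452, -0.1769, 0.2352]
orientation: [-0.484, -0.516, 0.516, 0.484]
contact_force: [-0.6, 0.4, -3.2]
width: 0.0177
```

move_arm(rows=[[[0,0,0.03,0,0,0,0],[0,0,0,0,0,0,0]]])

```text
time_s: 7.9
tool_pos: [0.4456, -0.1772, 0.2351]
orientation: [0.484, 0.516, -0.516, -0.483]
contact_force: [-1.4, 0.7, 4.2]
width: 0.0177
```

The force swung from -3 to +4 N at TCP z = 0.235, so the can is on the pan. I'll release and back off upward.

move_arm(rows=[[[1,0,0,0,0,0,0],[1,0,0,0,0,0,0],[1,0,0,0,0,0,0],[1,0,0,0,0,0,0],[1,0,0,0,0,0,0]]])

```text
time_s: 8.4
tool_pos: [0.4452, -0.1768, 0.2337]
orientation: [-0.484, -0.516, 0.516, 0.484]
contact_force: [0.2, -0.9, 0.3]
width: 0.085
```

move_arm(rows=[[[1,0,-0.3,0,0,0,0],[1,0,-0.5,0,0,0,0],[1,0,-0.7,0,0,0,0],[1,0,-0.7,0,0,0,0],[1,0,0,0,0,0,0]]])

```text
time_s: 8.9
tool_pos: [0.4475, -0.1782, 0.3487]
orientation: [0.487, 0.518, -0.514, -0.48]
contact_force: [-0.0, -0.8, 0.4]
width: 0.0852
```

```bash
python3 -c "
from h import *
o,d=snap('side','s3'); to((.446,-.177,.33),o);_,e=snap('top','t3')
w=np.hstack([cv2.resize(d['img'][120:400,200:480],(400,400)),cv2.resize(e['img'][200:330,330:460],(400,400))])
cv2.imwrite('pics/c3.png',w[:,:,::-1])"
```

```text
t 8.9 pos [ 0.4475 -0.1782  0.3487] w 0.08520035041671412 F [-0.  -0.8  0.4]
jaw [-0.064  0.998 -0.004] appr [ 0.01  -0.003 -1.   ]
units [0.03 0.37 0.03]
```

View pics/c3.png

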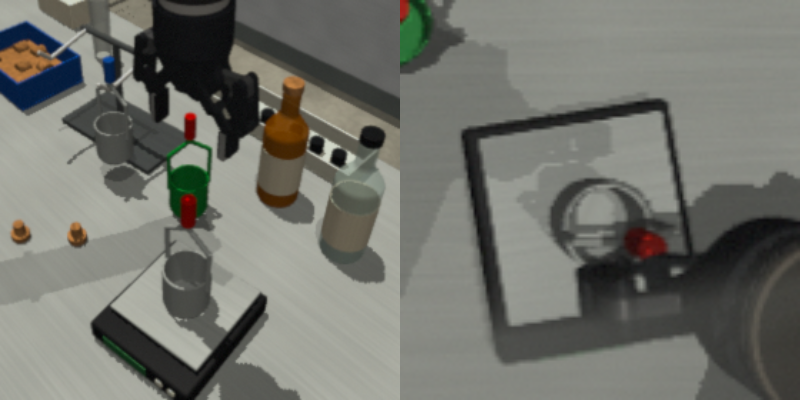

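The can stands free and upright on the pan: its grip is at side crop (188,210) and its rim at top crop (603,222). The blue can still hangs and both bottles stand. I'll let it settle, do a quick numeric check and hand in.

move_arm(rows=[[[1,0,0,0,0,0,0],[1,0,0,0,0,0,0],[1,0,0,0,0,0,0]]])

```text
time_s: 9.3
tool_pos: [0.4447, -0.1766, 0.3427]
orientation: [-0.483, -0.516, 0.516, 0.484]
contact_force: [1.0, -0.5, -0.4]
width: 0.0851
```

```bash
python3 -c "
from h import *
_,e=load('t3');_,d=load('s3')
print('rim',atz(e,(396,272),.12),'grip',tri(d,(200+188*.7,120+210*.7),e,(330+245*.325,200+243*.325)))
print('blue',tri(d,(200+109*.7,120+68*.7),e,(254,221)))
o=robot.get_obs();print(o['time_s'],o['contact_force'],np.abs(o['dq']).max());robot.close_job()"
```

```text
rim [ 0.44852051 -0.17472504  0.12      ] grip (array([ 0.44534834, -0.17755521,  0.23076618]), np.float64(0.0001546091172303852))
blue (array([0.56589259, 0.12569468, 0.23199952]), np.float64(0.003050304456746741))
9.3 [ 0.96554952 -0.46709017 -0.43542697] 0.008004499433082677
the job is handed in; nothing more can be done
```

The red-gripped can is standing on the scale's pan and the job is handed in, at about 9.3 s of the 38 s allowed. I gripped it by its red grip and lifted it 40 mm off the left hook. I then brought it out along the stand's -x and lowered it until the force showed contact, before letting go.

Last checks:
- **Red can:** its rim measures at (0.449, -0.175) and its grip at (0.445, -0.178), with the pan's centre at about (0.446, -0.177). That puts it within about 4 mm of centre and upright. The grip's height of 0.231 m is what a can resting on the pan should give.
- **Blue can:** it measures about 4 mm from its first position. That check reused its old pixel in the top view, so only the side view is a fresh reading; the final side picture also shows it still hanging.
- **Bottles and gripper:** both bottles are standing in the last picture, and the gripper is open and clear above the can.

No check failed. `close_job` reports no verdict, so I have not seen the official result.

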